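Refit the speed knob of a tabletop potter's wheel and hold it pressed

ROBOT

A 6-joint arm with a two-finger parallel gripper is mounted at the origin on the work surface. World frame = base frame: x ahead of the robot, y to its left, z up, the work surface at z = 0. Lengths are in mm, angles in rad, forces in N, time in s.
With the tool pointing down it reaches from about 275 to 850 mm from the base axis. Payload 5.2 kg.
Tool frame: the origin (TCP) lies on the mounting face of the last link; the fingertips stand 173 mm ahead of it and the grasp point (between the pads) lies 155 mm ahead of it; z points along the fingers, x is the direction in which the jaws open and shut, and the axes are right-handed (so a half turn about z gives the same grasp; the last joint's range is limited). The gripper opens to 85 mm and grips with 20 to 120 N. Pads are 22 mm wide; open, the fingers measure 114 mm over their backs; the gripper's body (76 mm by 85 mm) begins 54 mm behind the grasp point. The pads swing forward as they close: fully open they stand 13 mm farther back than shut.
Start: joints at [-1.356, 0.259, 1.535, -0, 1.348, -0.203], TCP at [223.184, -502.688, 404.71] pointing down, gripper open.
Joint ranges: [-3.14, 3.14], [-0.91, 2.08], [0.19, 2.58], [-1.22, 4.36], [0.22, 2.71], [-3.12, 3.12]. Speed limits (rad/s): [2.57, 2.57, 3.14, 3.14, 3.14, 3.14].

INTERFACE

Orientations are given as a rotation vector (axis times angle).
In Python, from station import * gives the robot as it stands.
- The arm moves only by the shell command python3 -m jog 'ROWS'. ROWS is JSON, a list that holds one entry, the list of rows, each a list of 5 numbers: the gripper's target within -1 to 1 (fully open at 1, half-way at 0, shut at -1), then the shift along the tool's x, y, z as a fraction of full scale, then the turn about the tool's z as a fraction of full scale. In form: [[[claw, tx, ty, tz, roll], ...]]. A call has 1 to 12 rows; each row is the pose to reach, as a shift and turn from the pose commanded when the call began, along the tool's axes at that moment; what a row does not reach only later rows make up. Full scale, the value 1, is 8 cm for a shift and pi/4 rad for a turn. A row lasts 1/8 s, in which the tool goes at most 62.5 mm and 10.7 degrees, less where a joint would pass 70% of its speed; a pose out of reach is approached as far as the arm can. A call with a number of a shift or a turn outside -1 to 1 is refused whole. A call with a gripper value outside its range is refused whole. The fingers move at their own pace and stop on an object; the grip force is fixed at half the most. Time passes only in rows, so rows that repeat a pose let the fingers close. It gives the time, the measured TCP pose, the force and the opening at its end, in the units of the state.
- sense(): the state, without advancing time (a new reading comes with each control period).
- snapshot(name): name is "scene" or "top" or "wrist"; returns a dict with "img" (384x512x3 uint8, red, green, blue), "intrinsics" (3x3 intrinsics, pixels), "pose" (4x4, takes a point from camera to world coordinates). Camera axes: x right, y down, z forward; pixel columns grow to the right and rows downward; lengths in mm; the calibration is good to about 2 mm. A picture is of the moment at which its call begins. There is no depth.
- job_done(): hands the job in, once; it reports no verdict.
Trained networks look in a picture, given as the dict that the camera call returned (one of the last four; its "shot" number tells which), for a name from the list of things; names that differ only in an ending like _2 or _b are one class to them, and where a whole thing is asked for, a point or a joint stands for the part that bears it (a point fixed in the world has none). Each returns a list of dicts, best first, with "conf" (0 to 1); they miss things now and then, are a little off and sometimes report something else, mostly with a low value. They report only what shows in the picture. A call takes as long as a camera call.
- trace(picture, name): "mask" (384x512 bool, what is visible of it) and "rect" ([left, top, right, bottom] in pixels, round what is visible of it).
The state is a dict: "clock": time; "joint_positions": joint angles; "qvel": joint speeds; "effort": joint torques, N m; "tool_pos": TCP position; "orientation": TCP orientation; "force": force on the tool from outside, world axes, zero at the start; "moment": the same for the moment, N m; "opening": opening from 0.0 (shut) to 1.0 (fully open).
Only numpy, scipy, OpenCV 4.12 (cv2) and the standard library are available. Lean on these libraries where they do the work, as an engineer would, in place of code of your own. Each camera call takes 0.05 s, during which the arm holds its last target. There are 200 camera calls.

TASK

The black speed knob of the blue potter's wheel was taken off for washing and has to go back on its brass D-shaft so that the wheel can be switched on. First take the trimming tool that lies close against the shaft off the control panel and lay it down on the plywood ware board; then take the knob, turn it so that its flat (under the white pointer line) matches the flat of the shaft, push it fully home, press it down with its sprung shaft to the stop, and finish while still holding it pressed down. Leave the other things on the table where they are.

Things in the scene. Friction and masses are not known exactly. Their poses are not given: they have to be found in the camera images.
- wheel: blue tabletop potter's wheel, fixed; casing 340 (x) x 500 (y) mm, deck (flat top) 110 mm above the table; origin under its middle, z up. White splash tray (radius 145, rim at 144 mm) and wheel head (radius 110, top at 155 mm, a bowl on it up to 210) about local x 0, y +100 mm. Black panel at its -y end: brass shaft at x -45, y -155 mm; two rockers 9 mm high at x 82, y -185, -140
- shaft_tip (a point): centre of the end of the upright brass D-shaft, 24 mm above the deck (134 above the table); a nut 17 mm wide, 3 high surrounds its foot. 10 mm diameter with one flat 1 mm from the axis (6 mm across), top edge eased 0.8 mm; local x points from the axis square out of the flat, z up. It stands turned to any setting and turns only stiffly (0.08 N m)
- press (a joint): how far the shaft is pushed down into the panel, m: 0 at rest, 0.004 at its stop; the spring asks 3.5 N at the start and 8.5 N at the stop and pushes it back when let go
- knob: loose black fluted knob, 39 mm diameter, 30 high, 28 to 49 g, standing on the ware board; origin at the centre of its underside, z up. D-bore from below: 16 deep, 11.2 diameter, flat 1.6 mm from the axis (0.6 mm play). Local x points from the axis to the flat; the white pointer line on top and side marks it. Upper 14 mm is a plain cylinder. Seated, its underside is 8 mm above the deck; pressed, 4
- knob_seat (a point): closed upper end of the knob's bore, 16 mm above its underside on its axis; it meets shaft_tip when the knob is fully home
- knob_pointer (a point): outer end of the white pointer line on the knob's top, 18.5 mm from its axis towards the bore's flat; with the knob home it lies straight out from the shaft's flat
- trimmer: loose trimming tool, 30 to 65 g: square wooden handle 120 x 14 x 14 mm, a steel loop at each end, 183 mm overall, lying flat; origin under the middle of the handle, x along it. It starts on the control panel, its middle beside the shaft (18 to 21 mm from the axis) on the wheel's -y side, where the knob's rim has to go, roughly along the wheel's x
- trimmer_mid (a point): middle of the trimming tool's handle, 7 mm above its underside
- board: plywood ware board with dried clay on it, fixed, 320 (x) x 380 (y) x 18 mm; origin under its middle, z up. The knob stands on its +y half (local y +20 to +110 mm); its area around local y -90 mm, x -80 to +80 mm is free
- modeller: wooden modelling tool, 183 x 16 x 10 mm, lying on the ware board; origin under its middle, x along it
- rib: dark wooden throwing rib, flat, 85 x 40 x 7 mm, lying on the ware board; origin under its middle
- slip_jar: terracotta-coloured jar with white lid, 72 mm across, 95 mm high, on the table; origin under its middle
- glaze_jar: green jar with black lid, 72 mm across, 95 mm high, on the table; origin under its middle
- mug: blue ceramic mug, 80 mm across, 90 mm high, on the table; origin under its middle

How it is judged:
By the outcome, as a careful person would: the job done as asked, in the order asked, and still so for the second after the job is handed in, while the arm keeps its last pose, push and grip.
It also fails if it takes over 72 s, if anything falls off the work surface, if the arm or the gripper's body presses on something with over 40 N, if the wrist force passes 120 N, or if a joint passes its speed limit or range.

## Working session

There is one attempt and no reset: what is moved stays moved. The work goes in short steps, Python scripts to look and compute and a shell command to move; the robot and the scene stay as the last step left them, time stands still between calls to the robot, and variables do not carry over. Pictures are saved under pics/ and viewed, about 8 in all and at most 12, crops included, and the job is handed in when it is done.

```bash
ls; mkdir -p pics; cat > h.py <<'E'
from station import *
import numpy as np, cv2
from scipy.spatial.transform import Rotation as R
def ray(s,uv,z):
    K=np.array(s["intrinsics"]);P=np.array(s["pose"])
    d=P[:3,:3]@np.linalg.solve(K,np.array([uv[0],uv[1],1.]))
    o=P[:3,3]; return o+d*(z-o[2])/d[2]
def proj(s,p):
    K=np.array(s["intrinsics"]);P=np.array(s["pose"])
    c=P[:3,:3].T@(np.array(p,float)-P[:3,3]); q=K@c; return q[:2]/q[2]
def save(s,n,crop=None,k=1):
    im=s["img"][...,::-1]
    if crop: l,t,r,b=crop; im=im[t:b,l:r]
    cv2.imwrite("pics/"+n,cv2.resize(im,None,fx=k,fy=k,interpolation=cv2.INTER_CUBIC))
E
python3 - <<'E'
from h import *
st=sense(); print(st)
for n in ["scene","top"]:
    s=snapshot(n); save(s,n+"1.png",None,1.5)
    print(n,np.round(s["pose"],3).tolist(),np.round(s["intrinsics"],1).tolist())
    np.savez(n+"1.npz",**{k:s[k] for k in("img","intrinsics","pose")})
    for o in ["wheel","shaft_tip","knob","trimmer","board","modeller","rib","slip_jar","glaze_jar","mug"]:
        for d in trace(s,o)[:1]: 
            m=d["mask"];ys,xs=np.nonzero(m)
            print(o,round(d["conf"],2),np.round(d["rect"]),round(xs.mean(),1),round(ys.mean(),1))
E
```

```text
pics
{'clock': 0.0, 'joint_positions': array([-1.35582829e+00,  2.59354637e-01,  1.53612981e+00, -2.45947535e-05,
        1.34804554e+00, -2.02763016e-01]), 'qvel': array([ 0.0029705 ,  0.00104924,  0.00118226, -0.00057839,  0.00042811,
        0.00078602]), 'effort': array([ 8.50348374e-05, -4.46031868e+01, -2.90570194e+01, -1.60710797e-04,
        1.18462677e-02,  7.93667681e-06]), 'tool_pos': array([ 223.11243344, -502.4533478 ,  403.84939239]), 'orientation': array([-2.63265565e+00,  1.71180553e+00,  2.19046365e-03]), 'force': array([-0.1486003 ,  0.98618881,  0.82242686]), 'moment': array([ 0.0013375 , -0.01033374, -0.0280721 ]), 'opening': 1.0007427771206139}
scene [[0.71, 0.431, -0.556, 1294.409], [0.704, -0.442, 0.556, -782.067], [-0.007, -0.786, -0.618, 885.085], [0.0, 0.0, 0.0, 1.0]] [[437.4, 0.0, 254.9], [0.0, 437.4, 188.0], [0.0, 0.0, 1.0]]
wheel 0.76 [276.  90. 447. 209.] 362.6 146.3
knob 0.45 [226. 224. 239. 237.] 232.2 230.4
trimmer 0.73 [306. 133. 338. 157.] 321.9 144.8
board 0.77 [108. 188. 287. 321.] 194.1 250.5
modeller 0.54 [128. 248. 166. 293.] 147.1 270.8
rib 0.58 [236. 245. 265. 264.] 251.5 252.6
slip_jar 0.71 [ 91. 266. 126. 314.] 108.7 290.5
glaze_jar 0.92 [301. 191. 325. 229.] 313.1 211.9
mug 0.79 [ 46. 230.  88. 276.] 64.5 253.2
top [[-0.013, -0.987, 0.162, 364.975], [-1.0, 0.013, -0.0, -98.029], [-0.002, -0.162, -0.987, 1321.279], [0.0, 0.0, 0.0, 1.0]] [[363.8, 0.0, 258.7], [0.0, 363.8, 190.3], [0.0, 0.0, 1.0]]
wheel 0.58 [ 34. 121. 197. 226.] 116.2 170.9
knob 0.59 [282. 175. 292. 185.] 285.8 179.4
trimmer 0.7 [157. 166. 169. 204.] 163.1 183.5
board 0.83 [254. 146. 362. 242.] 310.9 194.9
rib 0.66 [281. 149. 299. 164.] 288.1 155.3
slip_jar 0.82 [375. 181. 402. 205.] 387.5 191.2
glaze_jar 0.84 [218. 134. 238. 159.] 229.5 145.5
mug 0.92 [377. 232. 418. 255.] 396.0 245.1
```

View pics/top1.png

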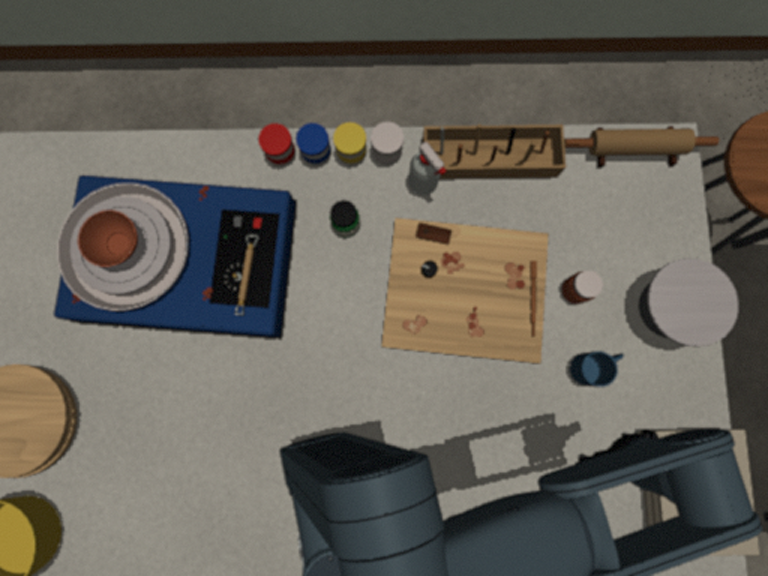

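```bash
python3 - <<'E'
from h import *
s=snapshot("top")
for n,z in [("wheel",110),("trimmer",120),("knob",35),("board",18),("rib",22),("slip_jar",60),("glaze_jar",60),("mug",60),("modeller",22)]:
    for d in trace(s,n)[:1]:
        m=d["mask"].astype(np.uint8);ys,xs=np.nonzero(m)
        r=cv2.minAreaRect(np.column_stack([xs,ys]).astype(np.float32))
        b=cv2.boxPoints(r)
        print(n,np.round(ray(s,(xs.mean(),ys.mean()),z)[:2]),"box",[np.round(ray(s,q,z)[:2]).tolist() for q in b])
w=snapshot("wrist"); P=np.array(w["pose"]); st=sense()
T=np.eye(4);T[:3,:3]=R.from_rotvec(st["orientation"]).as_matrix();T[:3,3]=st["tool_pos"]
print("cam in tool",np.round(np.linalg.inv(T)@P,3).tolist(),w["intrinsics"])
print("toolx",np.round(T[:3,:3],3).tolist())
E
```

```text
wheel [637. 386.] box [[493.0, 654.0], [839.0, 658.0], [789.0, 110.0], [447.0, 130.0]]
trimmer [588. 222.] box [[504.0, 246.0], [662.0, 222.0], [658.0, 202.0], [500.0, 227.0]]
knob [ 567. -559.] box [[586.0, -504.0], [616.0, -598.0], [547.0, -615.0], [518.0, -522.0]]
board [ 559. -286.] box [[429.0, -77.0], [752.0, -116.0], [703.0, -507.0], [384.0, -453.0]]
rib [ 706. -212.] box [[699.0, -169.0], [732.0, -176.0], [716.0, -253.0], [682.0, -245.0]]
slip_jar [ 564. -551.] box [[574.0, -494.0], [616.0, -581.0], [553.0, -607.0], [511.0, -521.0]]
glaze_jar [736.   5.] box [[780.0, 39.0], [779.0, -30.0], [694.0, -30.0], [694.0, 38.0]]
mug [ 372. -565.] box [[330.0, -508.0], [414.0, -514.0], [413.0, -628.0], [328.0, -621.0]]
modeller [ 618. -198.] box [[619.0, -176.0], [641.0, -199.0], [619.0, -220.0], [597.0, -198.0]]
cam in tool [[1.0, -0.001, -0.0, 0.757], [0.001, 0.949, 0.315, -81.114], [-0.0, -0.315, 0.949, 30.54], [0.0, 0.0, 0.0, 1.0]] [[339.09606011   0.         259.65027673]
 [  0.         339.09606011 189.93854831]
 [  0.           0.           1.        ]]
toolx [[0.406, -0.914, 0.0], [-0.914, -0.406, -0.0], [0.0, -0.0, -1.0]]
```

The top view shows the trimmer on the panel just right of the shaft (about 245,275 in the 1.5× image), the knob on the board at about (429,268), and the rib, modeller, slip jar and glaze jar clear of the route. I'll square the tool to the world axes and move over the board.

```bash
python3 -m jog '[[[1,0,-0.5,0,0.2],[1,0,-1,0,0.4],[1,0,-1,0,0.532],[1,0,-1,0,0.532]]]'
python3 -m jog '[[[1,-0.4,-0.5,0,0],[1,-0.9,-1,0,0],[1,-0.9,-1,0,0]]]'
python3 -m jog '[[[1,-0.4,-0.5,0,0],[1,-0.9,-1,0,0],[1,-0.9,-1,0,0]]]'
python3 -m jog '[[[1,-0.4,-0.5,0,0],[1,-0.9,-1,0,0],[1,-0.9,-1,0,0],[1,-0.9,-1,0,0]]]'
python3 - <<'E'
from h import *
s=snapshot("wrist"); save(s,"w1.png",None,1.5)
for n,z in [("board",18),("knob",48),("rib",25),("modeller",28)]:
    for d in trace(s,n)[:1]:
        ys,xs=np.nonzero(d["mask"]);b=cv2.boxPoints(cv2.minAreaRect(np.column_stack([xs,ys]).astype(np.float32)))
        print(n,d["conf"],d["rect"],np.round(ray(s,(xs.mean(),ys.mean()),z)[:2]),[np.round(ray(s,q,z)[:2]).tolist() for q in b])
E
```

```text
clock: 2.15
tool_pos: [296.7, -470.0, 404.7]
orientation: [2.224, -2.219, -0.0]
force: [-0.3, -0.2, 0.3]
opening: 1.0
clock: 2.52
tool_pos: [378.0, -396.0, 404.8]
orientation: [-2.227, 2.214, 0.0]
force: [-0.6, -0.2, 0.1]
opening: 1.002
clock: 2.9
tool_pos: [457.6, -324.8, 404.7]
orientation: [-2.227, 2.215, -0.0]
force: [-0.5, 0.2, 0.2]
opening: 0.999
clock: 3.4
tool_pos: [535.5, -255.7, 404.5]
orientation: [2.221, -2.221, -0.0]
force: [-0.0, -0.1, -0.0]
opening: 0.997
board 0.72 [104.6, 0.8, 511.5, 276.7] [ 571. -287.] [[685.0, -110.0], [685.0, -491.0], [391.0, -560.0], [392.0, -66.0]]
knob 0.69 [177.3, 51.6, 225.2, 99.3] [ 618. -199.] [[637.0, -180.0], [637.0, -220.0], [599.0, -219.0], [599.0, -177.0]]
rib 0.63 [178.0, 54.0, 220.9, 98.8] [ 619. -196.] [[639.0, -176.0], [639.0, -218.0], [598.0, -216.0], [598.0, -173.0]]
modeller 0.85 [419.5, 56.3, 471.5, 227.9] [ 566. -445.] [[458.0, -426.0], [639.0, -441.0], [636.0, -458.0], [453.0, -446.0]]
```

View pics/w1.png

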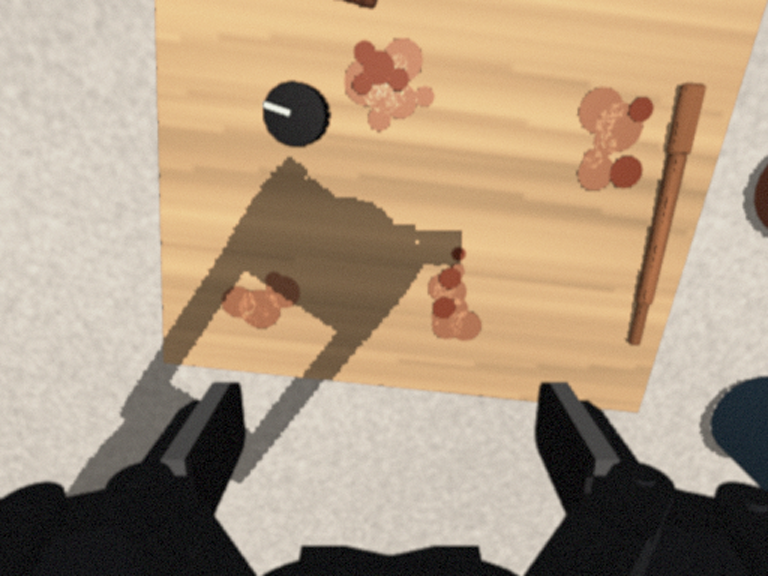

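The knob is at about (297,113) in the 1.5× image and its pointer goes to the left (264,104); the modeller is at the right edge and the board's middle-right is free. Next I'll measure the knob and board edges, then go to the panel.

```bash
cat >> h.py <<'E'
def knobpose(s,z,box):
    "white pointer in box -> outer/inner ends on plane z"
    l,t,r,b=[int(v) for v in box]; im=s["img"][t:b,l:r].astype(int)
    dark=(im.max(2)<90).astype(np.uint8)
    w=((im.min(2)>140)&(im.max(2)-im.min(2)<40)).astype(np.uint8)
    n,lab,stt,c=cv2.connectedComponentsWithStats(w)
    i=1+np.argmax(stt[1:,4]); ys,xs=np.nonzero(lab==i)
    p=np.array([ray(s,(x+l,y+t),z)[:2] for x,y in zip(xs,ys)])
    return p
E
python3 - <<'E'
from h import *
s=snapshot("wrist")
d=trace(s,"knob")[0]; r=d["rect"]; m=d["mask"]
p=knobpose(s,48,(170,45,232,105))
c=p.mean(0); u,sv,v=np.linalg.svd(p-c); print("line mean",c,"dir",v[0],np.degrees(np.arctan2(*v[0][::-1])),"extent",np.ptp((p-c)@v[0]),len(p))
print("knob c", ray(s,((r[0]+r[2])/2,(r[1]+r[3])/2),40)[:2])
q=[ray(s,(x/1.5,y/1.5),18)[:2] for x,y in [(157,20),(163,362),(640,411)]]
print(np.round(q), [np.degrees(np.arctan2(*(q[0]-q[1])[::-1])),np.degrees(np.arctan2(*(q[1]-q[2])[::-1]))], [np.linalg.norm(q[1]-q[2])])
E
python3 -m jog '[[[1,-0.5,-0.3,0,0],[1,-1,-0.6,0,0],[1,-1,-0.6,0,0]]]'
python3 -m jog '[[[1,-0.6,0,0,0],[1,-1,0,0,0],[1,-1,0,0,0]]]'
python3 -m jog '[[[1,-0.6,0,0,0],[1,-1,0,0,0],[1,-1,0,0,0]]]'
python3 -m jog '[[[1,-0.6,0,0,0],[1,-1,0,0,0],[1,-1,0,0,0]]]'
python3 -m jog '[[[1,-0.6,0,0,0],[1,-1,0,0,0],[1,-1,0,0,0]]]'
python3 -m jog '[[[1,-0.6,0,0,0],[1,-0.9,0,0,0],[1,-0.9,0,0,0],[1,-0.9,0,0,0]]]'
python3 - <<'E'
from h import *
s=snapshot("wrist"); save(s,"w2.png",None,1.5); np.savez("w2.npz",**{k:s[k] for k in("img","intrinsics","pose")})
for n,z in [("trimmer",124),("shaft_tip",134)]:
    for d in trace(s,n)[:1]:
        ys,xs=np.nonzero(d["mask"]);b=cv2.boxPoints(cv2.minAreaRect(np.column_stack([xs,ys]).astype(np.float32)))
        print(n,d["conf"],d["rect"],np.round(ray(s,(xs.mean(),ys.mean()),z)[:2]),[np.round(ray(s,q,z)[:2]).tolist() for q in b])
E
```

```text
line mean [ 621.17946102 -188.17074264] dir [0.32996398 0.94399352] 70.73341073168872 extent 16.39235485293284 80
knob c [ 619.46024222 -200.61643764]
[[ 675. -110.]
 [ 436.  -80.]
 [ 391. -457.]] [np.float64(-7.269274499124018), np.float64(83.2072225840054)] [np.float64(380.03624429934007)]
clock: 4.12
tool_pos: [585.3, -171.9, 404.7]
orientation: [-2.225, 2.217, 0.0]
force: [0.0, -0.3, 0.4]
opening: 1.001
clock: 4.5
tool_pos: [583.9, -93.0, 404.9]
orientation: [-2.224, 2.219, 0.0]
force: [-0.7, 0.5, -0.8]
opening: 1.0
clock: 4.88
tool_pos: [584.2, -13.8, 404.9]
orientation: [2.223, -2.219, 0.0]
force: [0.5, -1.1, 0.4]
opening: 0.999
clock: 5.25
tool_pos: [584.5, 65.7, 404.7]
orientation: [2.223, -2.22, 0.001]
force: [-0.1, 0.4, -0.5]
opening: 1.001
clock: 5.62
tool_pos: [584.8, 145.4, 404.6]
orientation: [2.222, -2.22, 0.001]
force: [0.1, -0.4, 0.3]
opening: 1.0
clock: 6.12
tool_pos: [584.9, 215.7, 404.6]
orientation: [2.219, -2.223, 0.001]
force: [-0.4, 0.7, -0.3]
opening: 0.998
trimmer 0.73 [228.4, 46.6, 286.7, 276.5] [608. 219.] [[511.0, 249.0], [686.0, 220.0], [683.0, 197.0], [506.0, 220.0]]
shaft_tip 0.64 [216.4, 171.4, 233.3, 189.5] [593. 240.] [[601.0, 245.0], [601.0, 236.0], [587.0, 236.0], [587.0, 245.0]]
```

View pics/w2.png

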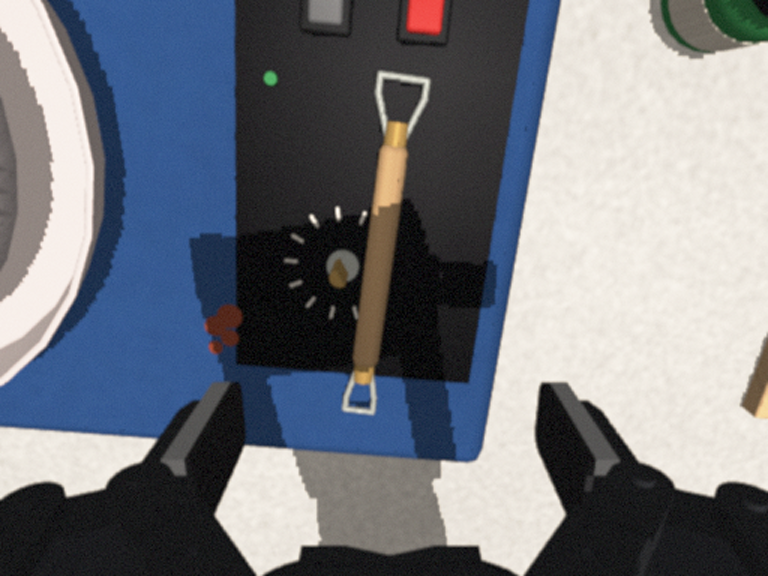

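The trimmer handle runs from (392,145) to (367,370) in the 1.5× image. The shaft tip is at about (339,270), close to its left, and the rockers are well clear at the top.

```bash
python3 - <<'E'
from h import *
s=np.load("w2.npz")
a=ray(s,(393/1.5,146/1.5),124);b=ray(s,(366/1.5,370/1.5),124)
print(a,b,(a+b)/2,np.linalg.norm(a-b),np.degrees(np.arctan2(*(a-b)[:2][::-1])))
print("tip",ray(s,(339/1.5,270/1.5),134),"foot",ray(s,(342/1.5,262/1.5),112))
e=[ray(s,(x/1.5,y/1.5),110) for x,y in [(0,428),(470,460),(548,60),(500,350)]]
print(np.round(e),np.degrees(np.arctan2(*(e[0]-e[1])[:2][::-1])),np.degrees(np.arctan2(*(e[2]-e[3])[:2][::-1])))
E
```

```text
[652.82536909 212.89065215 124.        ] [534.19150118 227.75812725 124.        ] [593.50843513 220.3243897  124.        ] 119.56185190651276 -7.1432007688139905
tip [594.45173646 239.58972679 134.        ] foot [592.32337305 240.10011119 112.        ]
[[489. 450. 110.]
 [465. 165. 110.]
 [692. 139. 110.]
 [539. 152. 110.]] 85.17651105289788 -4.8412755787479735
```

```bash
python3 -m jog '[[[0,-0.014,-0.455,0,0.158],[0,-0.014,-0.455,0.3,0.158],[0,-0.014,-0.455,0.7,0.158],[0,-0.014,-0.455,0.9,0.158],[0,-0.014,-0.455,0.9,0.158]]]'
python3 - <<'E'
from h import *
s=snapshot("wrist"); save(s,"w3.png",(60,60,452,384),1.8)
p=sense()["tool_pos"];print(p, sense()["opening"])
for z in (124,): print(proj(s,[593.5,220.3,124]),proj(s,[p[0],p[1],124]))
E
```

```text
clock: 6.9
tool_pos: [620.5, 218.3, 331.5]
orientation: [2.077, -2.354, -0.002]
force: [0.6, -0.2, 0.3]
opening: 0.5
[620.88883629 218.5353253  332.97747598] 0.5010320818770805
[260.88365893 268.33784376] [257.98476735 226.31906271]
```

View pics/w3.png

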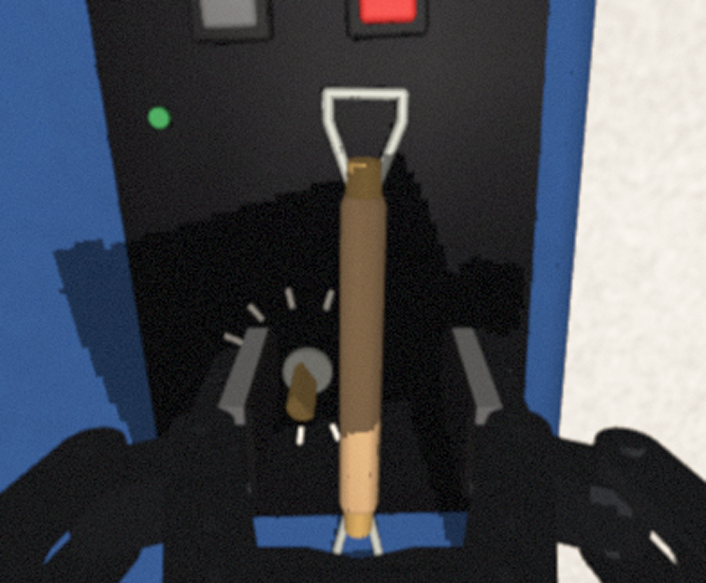

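The jaws straddle the handle evenly (handle at x≈362 in the crop, pads at 240 and 485). I'll descend and grip.

```bash
python3 -m jog '[[[0,0,0,0.3,0],[0,0,0,0.57,0],[0,0,0,0.57,0],[0,0,0,0.57,0]]]'
python3 -m jog '[[[-1,0,0,0,0],[-1,0,0,0,0],[-1,0,0,0,0],[-1,0,0,0,0],[-1,0,0,0,0],[-1,0,0,0,0],[-1,0,0,0,0],[-1,0,0,0,0]]]'
python3 -m jog '[[[-1,0,0,-0.2,0],[-1,0,0,-0.6,0],[-1,0,0,-1,0],[-1,0,0,-1,0],[-1,0,0,-1,0]]]'
python3 - <<'E'
from h import *
s=snapshot("wrist"); save(s,"w4.png",None,1.5); np.savez("w4.npz",**{k:s[k] for k in("img","intrinsics","pose")})
E
```

```text
clock: 7.45
tool_pos: [621.3, 219.0, 289.0]
orientation: [-2.078, 2.353, -0.002]
force: [-0.3, -0.1, 0.5]
opening: 0.498
clock: 8.45
tool_pos: [621.1, 219.0, 288.7]
orientation: [-2.078, 2.353, -0.002]
force: [-0.6, 1.6, 7.1]
opening: 0.134
clock: 9.07
tool_pos: [620.4, 218.8, 366.8]
orientation: [2.079, -2.354, -0.001]
force: [-0.9, -0.2, -1.2]
opening: 0.144
```

View pics/w4.png

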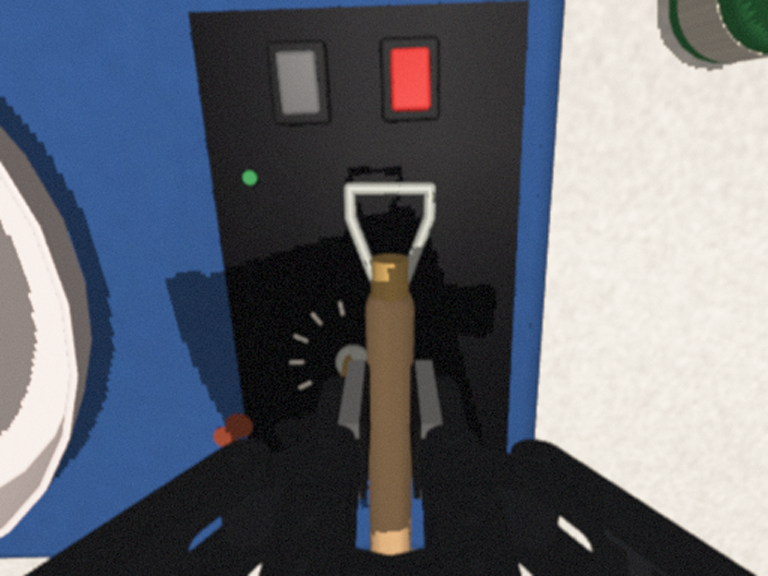

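The trimmer is held and clear of the shaft. I'll carry it to the board at local (0, −90).

```bash
python3 -m jog '[[[-1,0.5,-0.03,0,0],[-1,0.934,-0.067,0,0],[-1,0.934,-0.067,0,0]]]' | grep tool_pos
python3 -m jog '[[[-1,0.6,-0.04,0,0],[-1,0.934,-0.067,0,0]]]'| grep tool_pos
python3 -m jog '[[[-1,0.6,-0.04,0,0],[-1,0.934,-0.067,0,0]]]'| grep tool_pos
python3 -m jog '[[[-1,0.6,-0.04,0,0],[-1,0.934,-0.067,0,0]]]'| grep tool_pos
python3 -m jog '[[[-1,0.6,-0.04,0,0],[-1,0.934,-0.067,0,0]]]'| grep tool_pos
python3 -m jog '[[[-1,0.6,-0.04,0,0],[-1,0.934,-0.067,0,0]]]'| grep tool_pos
python3 -m jog '[[[-1,0.6,-0.04,0,0],[-1,0.934,-0.067,0,0]]]'| grep tool_pos
python3 -m jog '[[[-1,0.5,-0.04,0,0],[-1,0.934,-0.067,0,0],[-1,0.934,-0.067,0,0],[-1,0.934,-0.067,0,0]]]'
python3 - <<'E'
from h import *
s=snapshot("wrist"); save(s,"w5.png",None,1.5)
E
```

```text
tool_pos: [616.6, 141.9, 365.6]
tool_pos: [612.6, 68.6, 366.0]
tool_pos: [608.7, -6.6, 366.0]
tool_pos: [604.9, -81.5, 366.0]
tool_pos: [601.1, -156.4, 366.0]
tool_pos: [597.2, -231.3, 365.9]
tool_pos: [593.3, -306.1, 366.0]
clock: 11.5
tool_pos: [589.6, -378.7, 366.4]
orientation: [-2.079, 2.354, 0.003]
force: [-0.4, -0.5, -1.1]
opening: 0.14
```

View pics/w5.png

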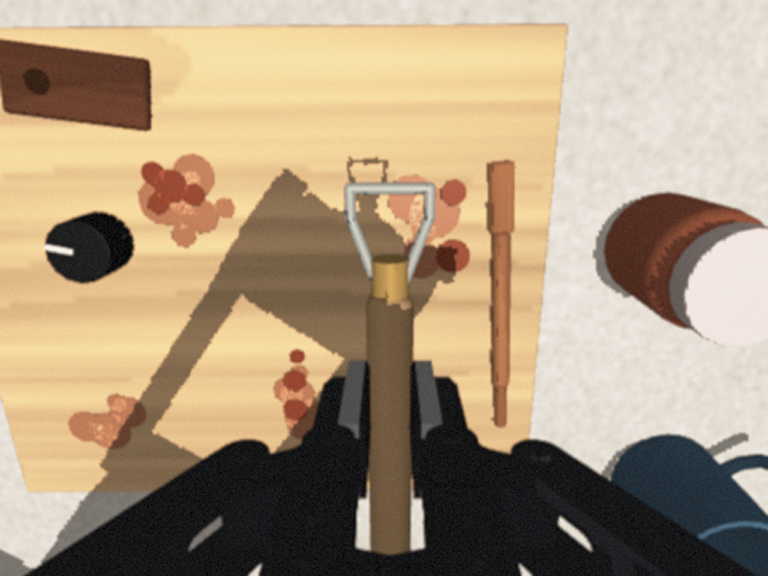

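The trimmer is above the free strip; the modeller is at (500,300), more than 50 mm to the side. I'll lower and open only slightly.

```bash
python3 -m jog '[[[-1,0,0,0.4,0],[-1,0,0,0.9,0],[-1,0,0,0.9,0]]]' | grep tool_pos
python3 -m jog '[[[-1,0,0,0.4,0],[-1,0,0,0.8,0],[-1,0,0,0.85,0],[-1,0,0,0.85,0]]]' | egrep 'pos|force'
python3 -m jog '[[[-1,0,0,0.15,0],[-1,0,0,0.25,0],[-1,0,0,0.3,0],[-1,0,0,0.33,0],[-1,0,0,0.33,0]]]' | egrep 'pos|force'
```

```text
tool_pos: [588.7, -377.3, 291.5]
tool_pos: [590.0, -379.6, 229.0]
force: [0.2, 0.1, 0.1]
tool_pos: [589.2, -379.6, 200.5]
force: [-0.5, 0.7, -0.7]
```

```bash
python3 -m jog '[[[-1,0,0,0.02,0],[-1,0,0,0.035,0],[-1,0,0,0.035,0]]]' | egrep 'pos|force'
python3 -m jog '[[[-0.5,0,0,0,0],[-0.5,0,0,0,0],[-0.5,0,0,0,0],[-0.5,0,0,-0.3,0],[-0.5,0,0,-0.8,0],[-0.5,0,0,-1,0],[0,0,0,-1,0],[0,0,0,-1,0]]]' 
python3 - <<'E'
from h import *
s=snapshot("wrist"); save(s,"w6.png",None,1.5)
E
```

```text
tool_pos: [589.2, -379.6, 197.9]
force: [-0.2, -0.2, -0.2]
clock: 14.42
tool_pos: [588.8, -379.2, 276.2]
orientation: [2.079, -2.355, -0.004]
force: [0.4, -0.1, -0.2]
opening: 0.496
```

View pics/w6.png

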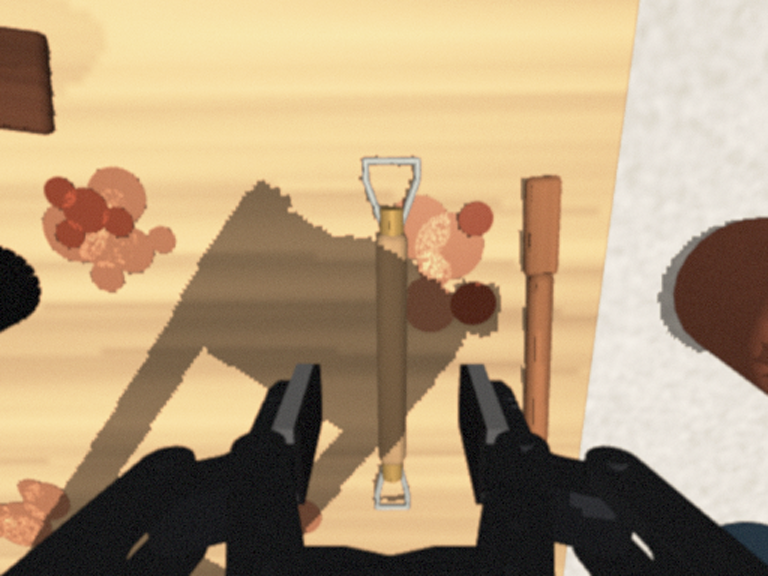

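The trimmer lies on the board straight and clear, along x≈392 between (392,160) and (392,505). Before picking up the knob I'll check the shaft flat in the saved images.

```bash
python3 - <<'E'
from h import *
a=np.load("w2.npz")["img"][155:205,200:250]
b=np.load("w4.npz")["img"][215:265,205:255]
im=np.hstack([np.clip(x.astype(float)*1.8,0,255).astype(np.uint8) for x in (a,b)])
cv2.imwrite("pics/c1.png",cv2.resize(im[...,::-1],None,fx=8,fy=8,interpolation=cv2.INTER_CUBIC))
E
```

```text
(no output)
```

View pics/c1.png

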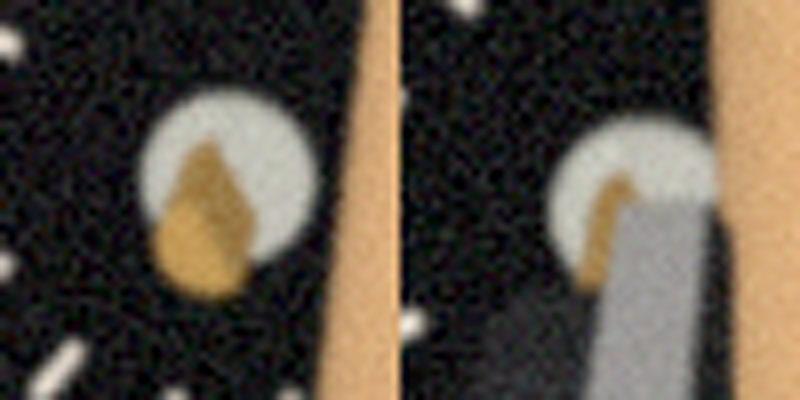

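In the saved close-up (left half) the bright end face's flat edge runs from (185,195) to (245,260), so the flat faces right and up in the image, world about −47°. So the knob must turn about −118°. Gripping it with yaw about −7° keeps the last joint within range.

```bash
python3 -m jog '[[[0,-0.3,0,-0.5,0],[0.6,-0.7,-0.04,-0.5,0],[0.6,-1,-0.08,-0.5,0],[0.6,-1,-0.08,-0.5,0]]]' | grep tool_pos
python3 -m jog '[[[0.6,-0.5,0,0,-0.2],[0.6,-1,0,0,-0.4],[0.6,-1,0,0,-0.6],[0.6,-1,0,0,-0.8],[0.6,-1,0,0,-1],[0.6,-1,0,0,-1]]]' | grep tool_pos
python3 -m jog '[[[0.6,0,0,0,-0.2],[0.6,0,0,0,-0.4],[0.6,0,0,0,-0.6],[0.6,0,0,0,-0.8],[0.6,0,0,0,-1],[0.6,0,0,0,-1],[0.6,0,0,0,-1]]]'
cat >> h.py <<'E'
def dark_center(s,z0,zt,near,rad=28):
    "fit knob circle: search centre so that union of projected bottom/top discs matches dark pixels"
    from scipy.optimize import minimize
    im=s["img"].max(2).astype(float); im=cv2.GaussianBlur(im,(3,3),0)
    u0=proj(s,[*near,zt]); dark=(im<75)
    a=np.linspace(0,2*np.pi,60)
    def sil(c):
        pts=np.vstack([[proj(s,[c[0]+19.5*np.cos(t),c[1]+19.5*np.sin(t),z]) for t in a] for z in (z0,zt)])
        m=np.zeros(im.shape,np.uint8); cv2.fillConvexPoly(m,cv2.convexHull(np.round(pts*16).astype(np.int32)),1,shift=4); return m>0
    yy,xx=np.mgrid[:im.shape[0],:im.shape[1]]; w=(np.hypot(xx-u0[0],yy-u0[1])<70)
    f=lambda c: ((sil(c)!=dark)&w).sum()
    r=minimize(f,near,method="Nelder-Mead",options=dict(initial_simplex=[near,np.add(near,[6,0]),np.add(near,[0,6])],xatol=.2))
    return r.x,r.fun,sil(r.x).sum()
E
python3 - <<'E'
from h import *
st=sense(); M=R.from_rotvec(st["orientation"]).as_matrix(); print(np.round(st["tool_pos"],1),np.degrees(np.arctan2(M[1,0],M[0,0])),st["joint_positions"])
s=snapshot("wrist"); save(s,"w7.png",None,1.5); np.savez("w7.npz",**{k:s[k] for k in("img","intrinsics","pose")})
print("pred px",proj(s,[618,-199,48]))
c,f,n=dark_center(s,18,48,[618,-199]);print(c,f,n)
u=proj(s,[*c,48]); p=knobpose(s,48,(u[0]-40,u[1]-40,u[0]+40,u[1]+40)); m=p.mean(0)
v=np.linalg.svd(p-m)[2][0]; v*=np.sign(v@(m-c)); t=(p-c)@v
print(m,np.degrees(np.arctan2(v[1],v[0])),t.min(),t.max(),len(p),"off-axis",np.cross(v,m-c))
T=c-st["tool_pos"][:2]; print("shift tool x,y /80:",(M.T[:, :2]@T)[:2]/80)
E
```

```text
tool_pos: [605.8, -298.9, 316.4]
tool_pos: [615.2, -222.3, 316.9]
clock: 16.6
tool_pos: [615.3, -221.9, 317.5]
orientation: [-3.135, 0.202, 0.001]
force: [-0.7, -0.4, -0.3]
opening: 0.795
[ 615.3 -221.9  317.5] -7.382431654059275 [-5.16264247e-01  5.06435258e-01  1.38324097e+00 -8.17840962e-05
  1.25251827e+00 -3.87390846e-01]
pred px [258.75417223 161.00825889]
[ 617.44301933 -197.62643479] 386.0 2561Traceback (most recent call last):
  File "<stdin>", line 6, in <module>
  File "h.py", line 21, in knobpose
    i=1+np.argmax(stt[1:,4]); ys,xs=np.nonzero(lab==i)
        ~~~~~~~~~^^^^^^^^^^^
    return _wrapfunc(a, 'argmax', axis=axis, out=out, **kwds)
    return bound(*args, **kwds)
ValueError: attempt to get argmax of an empty sequence
```

```bash
cat >> h.py <<'E'
def pointer(s,c,z,thr,rmax=19.5):
    im=s["img"].astype(int); u=proj(s,[*c,z]); P=[]
    for y in range(int(u[1])-45,int(u[1])+46):
        for x in range(int(u[0])-45,int(u[0])+46):
            if 0<=y<384 and 0<=x<512 and im[y,x].min()>thr:
                q=ray(s,(x,y),z)[:2]
                if np.hypot(*(q-c))<rmax: P.append(q)
    p=np.array(P); m=p.mean(0); v=np.linalg.svd(p-m)[2][0]; v=v*np.sign(v@(m-c)); t=(p-c)@v
    return m,np.degrees(np.arctan2(v[1],v[0])),t.min(),t.max(),len(p),v[0]*(m-c)[1]-v[1]*(m-c)[0]
E
python3 - <<'E'
from h import *
s=np.load("w7.npz"); c=np.array([617.4,-197.6])
for thr in (50,65,80): print(thr,pointer(s,c,48,thr,17))
st=sense(); M=R.from_rotvec(st["orientation"]).as_matrix(); T=c-st["tool_pos"][:2]; print((M.T[:, :2]@T)[:2]/80)
u=proj(s,[*c,48]).astype(int); im=s["img"][u[1]-50:u[1]+50,u[0]-60:u[0]+60]
cv2.imwrite("pics/c2.png",cv2.resize(np.clip(im[...,::-1]*1.5,0,255).astype(np.uint8),None,fx=5,fy=5,interpolation=cv2.INTER_CUBIC))
E
```

```text
50 (array([ 620.84481133, -188.81526846]), np.float64(72.20372724001805), np.float64(1.6605219963762725), np.float64(16.922453955218636), 130, np.float64(-0.5950675508804326))
65 (array([ 620.935503  , -188.73240977]), np.float64(71.51364456037744), np.float64(1.7974950030748025), np.float64(16.913094733843806), 116, np.float64(-0.5413432222635453))
80 (array([ 620.89885161, -188.66323904]), np.float64(71.22853572400895), np.float64(1.9419397643159855), np.float64(16.908511651185048), 102, np.float64(-0.43694874567126707))
[-0.01359305 -0.30350178]
```

View pics/c2.png

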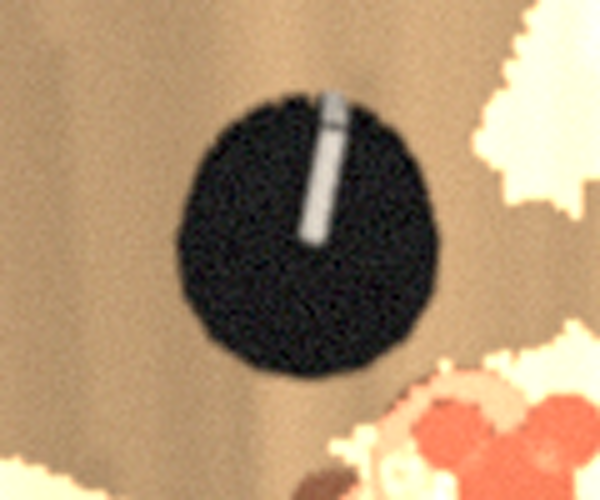

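The knob is centred at (617.4, −197.6) and its pointer is at 71°. I'll descend and grip its upper part.

```bash
python3 -m jog '[[[0.6,-0.014,-0.3,0.1,0],[0.6,-0.014,-0.3,0.5,0],[0.6,-0.014,-0.3,0.75,0],[0.6,-0.014,-0.3,0.75,0]]]' | egrep 'pos|force'
python3 -m jog '[[[0.6,0,0,0.4,0],[0.6,0,0,0.7,0],[0.6,0,0,0.7,0],[0.6,0,0,0.7,0]]]' | egrep 'pos|force'
python3 -m jog '[[[-1,0,0,0,0],[-1,0,0,0,0],[-1,0,0,0,0],[-1,0,0,0,0],[-1,0,0,0,0],[-1,0,0,0,0]]]'
python3 -m jog '[[[-1,0,0,-0.2,0],[-1,0,0,-0.6,0],[-1,0,0,-1,0],[-1,0,0,-1,0],[-1,0,0,-1,0]]]'
python3 - <<'E'
from h import *
s=snapshot("wrist"); np.savez("w8.npz",**{k:s[k] for k in("img","intrinsics","pose")})
st=sense(); M=R.from_rotvec(st["orientation"]).as_matrix(); p=st["tool_pos"]; print(p,np.degrees(np.arctan2(M[1,0],M[0,0])))
zt=48+p[2]-200
for thr in (50,65): print(pointer(s,p[:2],zt,thr,17))
save(s,"w8.png",(130,100,390,384),2)
E
```

```text
tool_pos: [616.6, -195.9, 255.6]
force: [1.0, -0.1, 0.1]
tool_pos: [618.0, -197.6, 203.5]
force: [-0.5, 0.1, 0.3]
clock: 18.4
tool_pos: [617.8, -197.9, 203.7]
orientation: [3.134, -0.195, 0.004]
force: [0.2, 0.2, 5.9]
opening: 0.434
clock: 19.02
tool_pos: [617.0, -197.5, 281.9]
orientation: [-3.135, 0.195, 0.0]
force: [-0.5, 0.3, -1.1]
opening: 0.434
[ 616.83685767 -197.43648414  281.12263967] -7.114435453107832
(array([ 617.52257246, -195.28726844]), np.float64(69.47595925146092), np.float64(-16.954845027125565), np.float64(16.908790160392098), 407, np.float64(0.11132666508432865))
(array([ 617.82554705, -194.67009322]), np.float64(69.97531373126712), np.float64(-16.945234658656585), np.float64(16.90815871890195), 363, np.float64(0.018363033882264457))
```

View pics/w8.png

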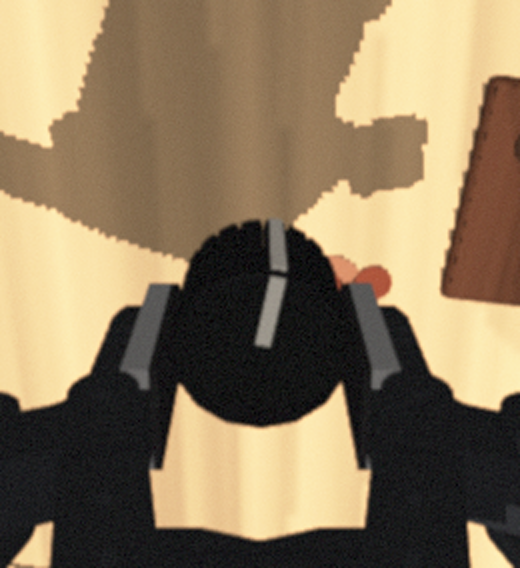

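The knob is held centrally between the pads, with the pointer running from (265,347) to (279,275) in the crop. Next I'll carry it to the panel, turn it about +118° of roll, and look straight down at the shaft.

```bash
python3 -m jog '[[[-1,-0.1,-0.3,-0.4,0],[-1,-0.3,-0.7,-0.8,0],[-1,-0.3,-0.97,-0.8,0],[-1,-0.3,-0.97,-0.8,0]]]' | grep tool_pos
python3 -m jog '[[[-1,-0.15,-0.5,0,0],[-1,-0.3,-0.97,0,0]]]' | grep tool_pos
python3 -m jog '[[[-1,-0.15,-0.5,0,0],[-1,-0.3,-0.97,0,0]]]' | grep tool_pos
python3 -m jog '[[[-1,-0.15,-0.5,0,0],[-1,-0.3,-0.97,0,0]]]' | grep tool_pos
python3 -m jog '[[[-1,-0.15,-0.5,0,0],[-1,-0.3,-0.97,0,0]]]' | grep tool_pos
python3 -m jog '[[[-1,-0.15,-0.5,0,0],[-1,-0.3,-0.97,0,0],[-1,-0.3,-0.97,0,0]]]' | grep tool_pos
python3 -m jog '[[[-1,0,0,0,0.2],[-1,0,0,0,0.4],[-1,0,0,0,0.6],[-1,0,0,0,0.8],[-1,0,0,0,1],[-1,0,0,0,1]]]' | grep tool_pos
python3 -m jog '[[[-1,0,0,0,0.2],[-1,0,0,0,0.4],[-1,0,0,0,0.6],[-1,0,0,0,0.8],[-1,0,0,0,1],[-1,0,0,0,1]]]' | grep tool_pos
python3 -m jog '[[[-1,0,0,0,0.2],[-1,0,0,0,0.4],[-1,0,0,0,0.63],[-1,0,0,0,0.63],[-1,0,0,0,0.63]]]'
python3 - <<'E'
from h import *
s=snapshot("wrist"); np.savez("w9.npz",**{k:s[k] for k in("img","intrinsics","pose")})
st=sense(); M=R.from_rotvec(st["orientation"]).as_matrix(); p=st["tool_pos"]; print(p,np.degrees(np.arctan2(M[1,0],M[0,0])),st["joint_positions"][5])
u=proj(s,[593.5,240,134]); print("pred",u)
for d in trace(s,"shaft_tip")[:2]: print(d["conf"],d["rect"])
l,t=int(np.clip(u[0]-60,0,392)),int(np.clip(u[1]-50,0,284)); print(l,t)
a=s["img"][t:t+100,l:l+120]
cv2.imwrite("pics/c3.png",cv2.resize(np.clip(a[...,::-1]*1.6,0,255).astype(np.uint8),None,fx=6,fy=6,interpolation=cv2.INTER_CUBIC))
# held pointer direction
o=np.load("w8.npz"); q=[ray(o,x,281.1-185.7+30)[:2] for x in [(262.5,273.5),(269.5,237.5)]]; print(q,np.degrees(np.arctan2(*(q[1]-q[0])[::-1])))
E
```

```text
tool_pos: [603.0, -116.1, 344.5]
tool_pos: [588.7, -38.0, 343.5]
tool_pos: [574.5, 42.5, 343.7]
tool_pos: [560.5, 122.6, 343.7]
tool_pos: [546.4, 202.7, 343.7]
tool_pos: [531.7, 283.9, 343.6]
tool_pos: [532.7, 280.8, 344.5]
tool_pos: [532.4, 281.5, 345.1]
clock: 23.08
tool_pos: [532.1, 282.0, 345.7]
orientation: [1.447, -2.788, 0.0]
force: [-0.1, -0.4, -0.9]
opening: 0.43
[532.11789881 282.0346292  345.75729444] -125.20916765886064 2.487705020655365
pred [257.02445513  92.46242789]
0.47 [250.5, 90.6, 270.6, 107.8]
197 42
[array([ 618.70830155, -196.68954957]), array([ 623.63457415, -180.21424045])] 73.35283978647573
```

View pics/c3.png

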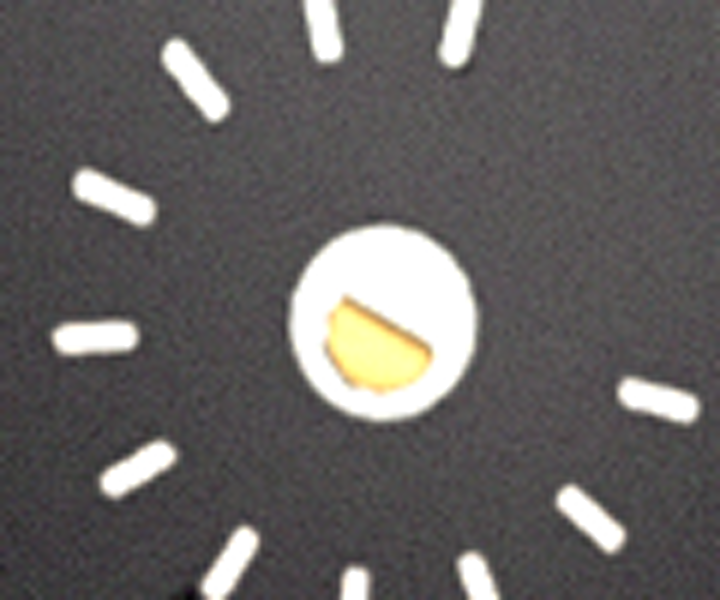

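The view is clear: the shaft's brass D is at (380,345) in the crop, with its flat edge from (345,300) to (432,350). I'll fit the D shape and measure the held pointer numerically.

```bash
cat > fit.py <<'E'
from h import *
from scipy.optimize import minimize
def dfit(s,near,z=134.,th0=-45):
    im=s["img"].astype(int); u=proj(s,[*near,z]); k=8
    l,t=int(u[0])-20,int(u[1])-20
    I=cv2.resize(s["img"][t:t+40,l:l+40],None,fx=k,fy=k,interpolation=cv2.INTER_LINEAR).astype(float)
    sat=(I[...,0]-I[...,2])/(I.max(2)+1); val=I.max(2); 
    m=(sat>0.3)&(val>0.6*np.percentile(val[sat>0.3],80))
    a=np.linspace(0,2*np.pi,200)
    def sil(q):
        r=np.column_stack([np.minimum(4.8*np.cos(a),1.0),4.8*np.sin(a)])
        c,sn=np.cos(np.radians(q[2])),np.sin(np.radians(q[2])); w=r@np.array([[c,sn],[-sn,c]])+q[:2]
        pts=np.array([(proj(s,[*p,z])-[l,t]+.5)*k-.5 for p in w]); o=np.zeros(m.shape,np.uint8)
        cv2.fillPoly(o,[np.round(pts*16).astype(np.int32)],1,shift=4); return o>0
    f=lambda q:(sil(q)!=m).sum()/m.sum()
    best=min((minimize(f,[*near,th],method="Nelder-Mead",options=dict(initial_simplex=[[*near,th],[near[0]+4,near[1],th],[near[0],near[1]+4,th],[*near,th+20]])) for th in (th0-20,th0,th0+20)),key=lambda r:r.fun)
    return best.x,best.fun,m.sum()/64
E
python3 - <<'E'
from fit import *
s=np.load("w9.npz")
print("D",dfit(s,[593.5,240.]))
print("nut",ray(s,(197+383/6,42+322/6),113))
e=[ray(s,(197+x/6,42+y/6),134)[:2] for x,y in [(345,298),(432,350)]]; d=e[1]-e[0]; print("edge",e,np.degrees(np.arctan2(d[1],d[0]))+90)
p=np.array([532.1,282.0]); z=345.76-155.7
for n,c,zt,th in [("w8",np.array([616.84,-197.44]),125.4,69),("w9",p,z,-49)]:
    o=np.load(n+".npz"); im=o["img"].astype(int)
    v=np.array([np.cos(np.radians(th)),np.sin(np.radians(th))]); P=[];W=[]
    for y in range(384):
        for x in range(512):
            if im[y,x].min()<45: continue
            q=ray(o,(x,y),zt)[:2]-c; a=q@v; b=-q[0]*v[1]+q[1]*v[0]
            if 2.5<a<16.5 and abs(b)<6: P.append((a,b))
    P=np.array(P); k=np.polyfit(P[:,0],P[:,1],1); print(n,len(P),P.min(0),P.max(0),"angle",th+np.degrees(np.arctan(k[0])),"offset at axis",k[1])
E
```

```text
D (array([590.49407652, 240.07037354, -66.89998775]), np.float64(0.07579006245921506), np.float64(167.609375))
nut [590.1788007  239.84994047 113.        ]
edge [array([594.56797039, 240.83168288]), array([586.73121153, 237.20340877])] -65.15673784272306
w8 292 [ 2.50307535 -2.56269079] [16.47991175  2.03563742] angle 71.55484467686713 offset at axis -0.7288418930620979
w9 275 [ 3.08994592 -1.84763678] [16.49298432  2.62256773] angle -46.61676723001992 offset at axis -0.046866822385845115
```

```bash
python3 -m jog '[[[-1,0,0,0,0.2],[-1,0,0,0,0.4],[-1,0,0,0,0.438],[-1,0,0,0,0.438],[-1,0,0,0,0.438]]]'
python3 - <<'E'
from fit import *
print("w2",dfit(np.load("w2.npz"),[592.5,240.],134.,-60))
s=snapshot("wrist"); np.savez("w10.npz",**{k:s[k] for k in("img","intrinsics","pose")})
st=sense(); M=R.from_rotvec(st["orientation"]).as_matrix(); p=st["tool_pos"]; print(p,np.degrees(np.arctan2(M[1,0],M[0,0])),st["joint_positions"][5])
q,f,_=dfit(s,[590.4,240.],134.,-65); print("w10",q,f)
print("shift frac",(M.T[:,:2]@(q[:2]-p[:2]))[:2]/80)
# held knob: top outline vs TCP, front (camera-side) rim in tool frame
c=p[:2]; zt=p[2]-155.7; print([np.round(proj(s,[*(c+M[:2,1]*a+M[:2,0]*b),zt]),1).tolist() for a,b in [(0,0),(-19.5,0),(19.5,0)]])
print(s["img"][:,int(proj(s,[*c,zt])[0])-14].max(1)[150:384].tolist())
E
```

```text
clock: 23.8
tool_pos: [532.0, 282.2, 345.9]
orientation: [0.944, -2.997, -0.0]
force: [0.8, 0.3, -1.0]
opening: 0.435
w2 (array([593.16933886, 238.54251163, -80.26196294]), np.float64(0.6919017181727555), np.float64(266.453125))
[532.05529476 282.18808137 345.95665067] -145.07094101994628 2.834596596674193
w10 [590.48516555 240.0933084  -65.96295757] 0.07204116638078903
shift frac [-0.29753187 -0.84958246]
[[259.8, 279.5], [259.8, 238.1], [259.8, 317.5]]
[39, 41, 38, 44, 40, 35, 41, 39, 46, 35, 28, 22, 24, 15, 19, 17, 23, 18, 20, 16, 8, 21, 18, 11, 1, 11, 20, 11, 15, 17, 19, 9, 20, 7, 13, 15, 19, 16, 22, 14, 20, 12, 14, 16, 16, 21, 6, 14, 15, 4, 23, 20, 18, 11, 19, 19, 13, 19, 17, 8, 16, 16, 1, 27, 16, 18, 22, 14, 24, 20, 22, 20, 16, 18, 27, 23, 20, 15, 21, 19, 16, 6, 18, 19, 17, 11, 21, 19, 25, 24, 23, 23, 20, 24, 29, 19, 21, 18, 21, 9, 24, 16, 18, 34, 24, 24, 21, 30, 24, 22, 16, 19, 21, 22, 24, 21, 23, 22, 26, 27, 17, 13, 23, 20, 27, 18, 27, 26, 22, 18, 22, 22, 25, 22, 27, 20, 20, 23, 26, 29, 31, 17, 12, 25, 18, 25, 23, 27, 19, 24, 25, 17, 12, 9, 20, 22, 24, 13, 21, 27, 14, 46, 67, 80, 80, 80, 80, 77, 77, 77, 77, 76, 80, 79, 82, 81, 77, 80, 79, 84, 74, 80, 77, 80, 72, 77, 108, 135, 166, 211, 237, 241, 239, 235, 237, 240, 241, 243, 244, 243, 242, 241, 242, 243, 245, 243, 243, 243, 242, 243, 244, 243, 245, 243, 244, 241, 199, 109, 46, 29, 16, 30, 23, 27, 30, 25, 11, 32, 26, 22, 24, 30, 20, 27]
```

The second fit agrees: shaft at (590.5, 240.1), flat at −66.0°, held pointer at −66.4°. The knob appears about 0–1.3 mm toward tool −y, so I'll use half of that. I'll move over the shaft and descend to just above its tip.

```bash
python3 -m jog '[[[-1,-0.15,-0.4,0,0],[-1,-0.298,-0.842,0,0],[-1,-0.298,-0.842,0,0],[-1,-0.298,-0.842,0.15,0],[-1,-0.298,-0.842,0.27,0],[-1,-0.298,-0.842,0.27,0],[-1,-0.298,-0.842,0.27,0]]]'
python3 -m jog '[[[-1,0,0,0.02,0],[-1,0,0,0.04,0],[-1,0,0,0.06,0],[-1,0,0,0.08,0],[-1,0,0,0.08,0]]]'
python3 -c "
from h import *
s=sense();M=R.from_rotvec(s['orientation']).as_matrix();print(s['tool_pos'],np.degrees(np.arctan2(M[1,0],M[0,0])),s['force'],s['moment'])"
```

```text
clock: 24.72
tool_pos: [589.8, 241.0, 324.4]
orientation: [0.941, -2.997, -0.0]
force: [-0.4, -0.1, -0.7]
opening: 0.431
clock: 25.35
tool_pos: [590.0, 240.5, 317.7]
orientation: [0.94, -2.997, -0.0]
force: [-0.2, -0.2, -0.2]
opening: 0.429
[590.01674595 240.51720402 317.67782907] -145.1711863110705 [-0.20547246 -0.17874855 -0.18688414] [ 0.02528077 -0.04544036 -0.07227353]
```

```bash
python3 -m jog '[[[-1,0,0,0.03,0],[-1,0,0,0.06,0],[-1,0,0,0.06,0],[-1,0,0,0.06,0]]]'
```

```text
clock: 25.85
tool_pos: [590.0, 240.5, 313.0]
orientation: [0.94, -2.997, -0.0]
force: [0.2, 0.6, -0.4]
opening: 0.434
```

```bash
python3 -m jog '[[[-1,0,0,0.03,0],[-1,0,0,0.06,0],[-1,0,0,0.09,0],[-1,0,0,0.09,0]]]'
python3 -m jog '[[[-1,0,0,0.02,0],[-1,0,0,0.035,0],[-1,0,0,0.035,0]]]'
```

```text
clock: 26.35
tool_pos: [590.0, 240.5, 305.5]
orientation: [0.94, -2.997, -0.0]
force: [0.2, 0.3, -1.7]
opening: 0.427
clock: 26.72
tool_pos: [590.1, 240.5, 303.5]
orientation: [-0.94, 2.997, -0.0]
force: [-1.9, -0.2, 2.4]
opening: 0.431
```

Contact starts where predicted (about 303.7, fully home). Now I'll press to the stop and watch the force.

```bash
python3 -m jog '[[[-1,0,0,0.0125,0],[-1,0,0,0.025,0],[-1,0,0,0.025,0],[-1,0,0,0.025,0]]]' | egrep 'pos|force'
python3 -m jog '[[[-1,0,0,0.0125,0],[-1,0,0,0.025,0],[-1,0,0,0.025,0],[-1,0,0,0.025,0]]]' | egrep 'pos|force'
```

```text
tool_pos: [590.1, 240.5, 301.5]
force: [-2.4, -0.0, 6.2]
tool_pos: [590.1, 240.5, 299.9]
force: [-2.6, 1.0, 7.5]
```

```bash
python3 -m jog '[[[-1,0,0,0.0125,0],[-1,0,0,0.0125,0],[-1,0,0,0.0125,0]]]' | egrep 'pos|force'
python3 -m jog '[[[-1,0,0,0.0125,0],[-1,0,0,0.0125,0],[-1,0,0,0.0125,0]]]' | egrep 'pos|force'
```

```text
tool_pos: [590.1, 240.5, 299.4]
force: [-4.2, -0.2, 9.5]
tool_pos: [590.0, 240.6, 299.2]
force: [-4.7, 0.4, 15.4]
```

The force jumped to 15 N with almost no further travel, so the shaft is on its stop. I'll hold and check.

```bash
python3 -m jog '[[[-1,0,0,0,0],[-1,0,0,0,0],[-1,0,0,0,0],[-1,0,0,0,0]]]'
python3 - <<'E'
from h import *
s=snapshot("wrist"); save(s,"fin.png",None,1.5)
st=sense(); print(st["force"],st["moment"],st["tool_pos"],st["joint_positions"])
E
```

```text
clock: 28.98
tool_pos: [590.1, 240.6, 299.3]
orientation: [-0.94, 2.996, -0.0]
force: [-5.2, -0.8, 14.3]
opening: 0.429
[-4.5866569  -0.53667352 13.0906693 ] [-0.08351534  0.93774403 -0.00439185] [590.06523783 240.54555885 299.26330337] [ 2.12339505e-01  4.93345648e-01  1.45325139e+00 -6.96129699e-05
  1.19308885e+00  2.74597949e+00]
```

View pics/fin.png

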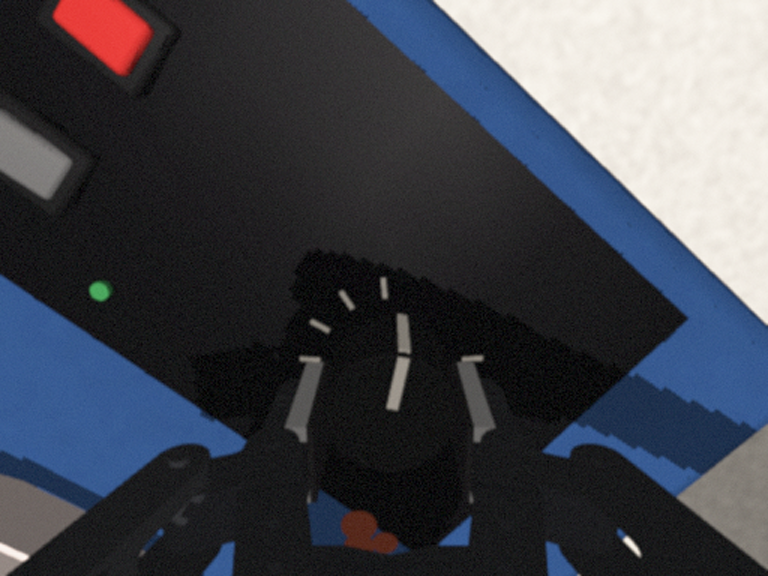

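The knob is seated low over the panel between the pads, its pointer running from (393,410) to (403,315). The force is steady at 13–14 N, above the 8.5 N the spring needs at the stop. I'm handing in.

```bash
python3 -c "
from station import *
job_done()"
```

```text
the job is handed in; nothing more can be done
```

The knob is back on its shaft, fully home and pressed to the stop, and the arm is still holding it down. I handed the job in at about 29 s of the 72 s allowed. I first laid the trimming tool on the free strip of the ware board, then turned the knob about −138° to match the flat.

**Alignment:** Two fits put the shaft flat at about −66°, and the held pointer measured −66.4°. The knob slid on with only 1–2 N of force.

**Press:** Contact came at the predicted height. The tool then travelled about 4.4 mm, with the force rising from roughly 2 N to 9.5 N. It jumped to 15 N with almost no further travel, which is the stop, and held at 13–14 N against the 8.5 N the spring asks for.

**Checks that disagreed or were left open:**
- My first rough read of the flat by eye, from a shaded image, was −47°; I replaced it with the close-up fits.
- The held knob looked 0–1.3 mm off the grasp point, depending on the view, so I used half of that.
- A side force of about 5 N remains while pressing.
- I did not look at the trimming tool again after the view just after release, where it lay flat and clear of everything. I did not re-check the other things on the table, though the arm touched none of them as far as I know.

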